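Balance the hood of a digestion block for its hinge adjuster

TASK

The friction clamp in this digestion thermostat's hood hinge has gone slack, and a colleague is about to reset it, which can be done only while the hood's weight is off the hinge: lift the loose orange hinge cover off the unit and set it down gently, upright (open side down), in the steel parts tray. Then swing the hood up to its balance point, where it wants to fall neither shut nor backwards, and finish gripping it still there: do not let go, do not let it slam shut or fall over backwards. Leave the vial rack, the screwdriver, the bottles, the jar and the beaker where they are.

Things in the scene. Friction and masses are not known exactly. Their poses are not given: they have to be found in the camera images.
- unit: Digestion-block thermostat, beige, fixed, 310 (x) x 300 (y) mm, deck 105 mm high. Origin: centre of its underside. Its x points from the dark sloping control panel (front, at -x, falling from 105 to about 65 mm) to the hinge at the back, y to its left, z up. On the deck under the hood: heating block with capped vials, up to 48 mm above the deck.
- hood (a joint): Angle (rad) of the dark grey hood with clear window: 0 = shut, level; grows as the handle edge rises up and back; stop at 2.0. Hood 147 long, 200 wide, 54 mm high, 0.34 to 0.56 kg. The slack hinge turns freely: the hood falls shut below the balance point, backwards beyond it. Shut, its centre of mass is 84 mm before and 23 mm above the hinge axis: balance point at 1.307 rad (75 degrees).
- hinge (a point): Point on the hood's hinge axis, mid-width of the hood; the axis runs along the unit's y, 127 mm above the bench, at unit x = +115 mm, y = -30 mm. It does not move; its orientation turns with the hood.
- handle (a point): Middle of the hood's aluminium bow handle: round bar 12 mm thick, 120 mm long along the unit's y, 45 mm off the hood's front face on posts at both ends (39 mm free behind it, 110 mm between posts). From the hinge point, in the hood's frame: 180 mm to the front (-x), 8 mm up. Shut, it is 135 mm above the bench, 30 above the deck. The bar can turn between finger pads. Orientation as the hood's.
- cover: Loose hinge end cover: orange plastic cap 48 (x) x 44 (y) x 50 mm high, open below, about 70 g. Origin: centre of its underside; axes as the unit's at the start. It stands on the deck at the left end of the hinge, over the steel clamp (36 mm high): lift it straight up by more than that. Slot in its -y wall for the shaft. The hood is 33 mm off on its -y side; its x sides are free.
- cover_mid (a point): Centre of that cover, half-way up (25 mm above its underside); axes as the cover's.
- tray: Fixed shallow stainless parts tray, 200 (x) x 180 (y) mm outside, rim 14 mm high, walls and floor 3 mm, left or right of the unit. Origin: centre of its underside, on the bench. The yellow screwdriver lies along its y in the strip at x = +68 mm; the rest is free.
- driver: Yellow-handled screwdriver, 150 mm long, 26 mm thick, lying in the tray. Leave it.
- rack: White vial rack, loose, 100 x 160 mm, 84 mm high with vials, on the other side of the unit from the tray. Origin: centre of its underside. Leave it.
- amber: Amber glass reagent bottle, 70 mm in diameter, 160 mm high, behind the unit. Origin under its centre. Leave it.
- jar: White plastic jar with red lid, 72 mm in diameter, 85 mm high, at the right back. Origin under its centre. Leave it.
- wash: Wash bottle with red spout, 70 mm in diameter, 185 mm high, behind the unit. Origin under its centre. Leave it.
- beaker: Glass beaker, 68 mm in diameter, 90 mm high, at the left back. Origin under its centre. Leave it.
Not all that is in view belongs to the job. Of the things that look like the cover, the largest one is meant.

How it is judged:
On the way, in this order (a step that is already met when the one before it is completed fails the run):
1. the cover has been lifted clear above the hinge clamp, in the fingers (z of cover_mid in the frame of unit above 0.17 m and contact force between the fingers and cover above 0.5 N), for 0.1 s.
2. the cover stands upright in the tray, released (x of cover_mid in the frame of tray between -0.075 and 0.075 m and y of cover_mid in the frame of tray between -0.065 and 0.065 m and z of cover_mid in the frame of tray between 0.022 and 0.034 m and angle between cover_mid's own z axis and vertical below 0.12 rad and contact force between the fingers and cover below 0.05 N and linear speed of cover below 0.02 m/s), for 0.2 s.
At the end, for the whole second after the job is handed in: The hood stands at its balance point, 1.307 rad within 0.09 rad (5 degrees), still (under 0.06 rad/s) and gripped by the fingers with more than 2 N; the cover stands upright (within 0.12 rad) on the tray's floor, wholly inside its rim, untouched and at rest, and does not prop the hood (all of step 2 and value of joint hood between 1.217 and 1.397 rad and velocity of joint hood between -0.06 and 0.06 rad/s and contact force between the fingers and hood above 2 N and contact force between hood and cover below 0.05 N); the arm keeps its last pose, push and grip.
It fails at once if the hood goes well past its balance point, over backwards (value of joint hood above 1.65 rad).
It fails at once if the hood slams shut (velocity of joint hood below -3 rad/s).
It fails at once if the cover is dropped (linear speed of cover above 0.7 m/s and contact force between the fingers and cover below 0.05 N).
It fails at once if the vial rack, screwdriver, a bottle, the jar or the beaker is moved by more than 3 cm (distance of any of rack, driver, amber, jar, wash, beaker from where it was at the start of the episode above 0.03 m).
It also fails if it takes over 64 s, if anything falls off the work surface, if the arm or the gripper's body presses on something with over 40 N, if the wrist force passes 120 N, or if a joint passes its speed limit or range.

ROBOT

A 7-joint arm with a two-finger parallel gripper is mounted at the origin on the work surface. World frame = base frame: x ahead of the robot, y to its left, z up, the work surface at z = 0. Lengths are in m, angles in rad, forces in N, time in s.
With the tool pointing down it reaches from about 0.425 to 0.825 m from the base axis. Payload 3.6 kg.
Tool frame: the origin (TCP) lies between the finger pads; the fingertips stand 11 mm ahead of it and the grasp point (between the pads) lies 8 mm behind it (manip.tcp_to_tips is the distance from the TCP to the fingertips, in m); z points along the fingers, y is the direction in which the jaws open and shut (so a half turn about z gives the same grasp; the last joint's range is limited). The gripper opens to 93 mm and grips with 3 to 60 N. Pads are 15 mm wide; open, the fingers measure 128 mm over their backs; the gripper's body (75 mm by 188 mm) begins 65 mm behind the grasp point.
Start: joints at [1.274, 0.615, -0.013, 1.423, 0.008, 1.103, -0.04], TCP at [0.173, -0.626, 0.23] pointing down, gripper open.
Joint ranges: [-3.12, 3.12], [-0.3, 2.06], [-1.34, 1.32], [0.26, 2.42], [-1.36, 4.5], [0.01, 1.98], [-2.84, 2.84]. Speed limits (rad/s): [2.79, 2.79, 3.14, 3.14, 3.14, 3.14, 3.14].

INTERFACE

Orientations are given as [roll, pitch, yaw] about the fixed x, y, z axes, in that order (R = Rz(yaw) Ry(pitch) Rx(roll)).
In Python, from rig import manip, eyes, hand_in gives the robot as it stands. The module is installed in compiled form; this text tells all that it offers.
- The arm moves only by the tool arm_command, never from a script. Its argument "steps" is a list of rows, each a list of 5 numbers: the shift along the world's x, y, z in m, then the turn about the world's z in rad, then the closure in counts, from 0 (fully open) to 255 (shut). In form: [[dx, dy, dz, turn, gripper], ...]. A call has exactly 5 rows; each row is the pose to reach, as a shift and turn from the pose commanded when the call began; what a row does not reach only later rows make up. A row lasts 1/12 s, in which the tool goes at most 41.7 mm and 7.16 degrees, less where a joint would pass 70% of its speed; a pose out of reach is approached as far as the arm can. A call with a gripper value outside its range is refused whole. The fingers move at their own pace and stop on an object; "force" is the grip in N (left out, the last holds). Time passes only in rows, so rows that repeat a pose let the fingers close, or fill a call up. It gives the time, the measured TCP pose, the force and the opening at its end, in the units of the state.
- manip.observe(): the state, without advancing time (a new reading comes with each control period).
- eyes.get_image(name): name is "side" or "top"; returns (picture, depth): 420x560x3 uint8, red, green, blue; 420x560 float32, m along the optical axis (not along the pixel's ray), 0 where there is no reading.
- eyes.camera_params(name): a dict with "intrinsics" (3x3 intrinsics, pixels), "D" ([k1, k2, p1, p2, k3] as OpenCV has them; the pictures are not rectified), "rvec" (rotation vector, rad) and "tvec" (3), from world to camera coordinates, as OpenCV has them. Camera axes: x right, y down, z forward; pixel columns grow to the right and rows downward; lengths in m; the calibration is good to about 2 mm. A picture is of the moment at which its call begins. camera_params takes no time and is no camera call.
- hand_in(): hands the job in, once; it reports no verdict.
The state is a dict: "time_s": time; "joint_pos": joint angles; "joint_velocities": joint speeds; "tau": joint torques, N m; "tool_pos": TCP position; "orientation": TCP orientation; "ft_force": force on the tool from outside, world axes, zero at the start; "ft_torque": the same for the moment, N m; "gripper_width": finger opening in m.
Only numpy, scipy, OpenCV 4.12 (cv2) and the standard library are available. Lean on these libraries where they do the work, as an engineer would, in place of code of your own. Each camera call takes 0.05 s, during which the arm holds its last target. There are 200 camera calls.

## Working session

There is one attempt and no reset: what is moved stays moved. The work goes in short steps, Python scripts to look and compute and a tool call to move; the robot and the scene stay as the last step left them, time stands still between calls to the robot, and variables do not carry over. Pictures are saved under pics/ and viewed, about 8 in all and at most 12, crops included, and the job is handed in when it is done.

Besides the shell and the picture viewer there is one more tool, called after "Call:" as a command line: name --pt "numbers of a row" for each row, then --argument value for the rest. arm_command: Moves the arm, as the interface text tells. Its arguments: {"type":"object","properties":{"steps":{"type":"array","items":{"type":"array","items":{"type":"number"}}},"force":{"type":"number"}},"required":["steps"]}

```bash
mkdir -p pics; cat > h.py <<'E'
import numpy as np, cv2
from rig import manip, eyes, hand_in
def grab(n):
    p,d=eyes.get_image(n); c=eyes.camera_params(n)
    return p,d,c
def pts(uv,d,c):
    """pixels (N,2) with depths (N) -> world"""
    K=np.array(c["intrinsics"],float);D=np.array(c["D"],float)
    R,_=cv2.Rodrigues(np.array(c["rvec"],float));t=np.array(c["tvec"],float).ravel()
    n=cv2.undistortPoints(np.array(uv,float).reshape(-1,1,2),K,D).reshape(-1,2)
    X=np.c_[n,np.ones(len(n))]*np.asarray(d,float).reshape(-1,1)
    return (X-t)@R
def ray(uv,c,z):
    a=pts(uv,np.ones(len(uv)),c);R,_=cv2.Rodrigues(np.array(c["rvec"],float))
    o=-R.T@np.array(c["tvec"],float).ravel()
    return o+(a-o)*((z-o[2])/(a[:,2]-o[2]))[:,None]
def cloud(d,c):
    v,u=np.mgrid[:d.shape[0],:d.shape[1]]
    return pts(np.c_[u.ravel(),v.ravel()],d.ravel(),c).reshape(*d.shape,3)
E
python3 - <<'E'
from h import *
ims=[]
for n in("top","side"):
    p,d,c=grab(n); np.savez(f"{n}0.npz",p=p,d=d); cv2.imwrite(f"pics/{n}0.png",p[:,:,::-1])
    R,_=cv2.Rodrigues(np.array(c["rvec"],float)); print(n,-R.T@np.array(c["tvec"]).ravel(),R[2],(d>0).mean())
print(manip.observe())
E
```

```text
top [0.49574362 0.00751138 1.36248512] [ 9.99415170e-02  7.07566797e-04 -9.94993062e-01] 0.9957057823129252
side [0.42148029 0.67407745 0.80056457] [ 0.21143581 -0.68650519 -0.69570505] 0.9960204081632653
{'time_s': 0.1, 'joint_pos': array([ 1.27452252,  0.6158047 , -0.01261149,  1.42472591,  0.0080773 ,
        1.10340194, -0.04039384]), 'joint_velocities': array([-0.00026507, -0.00046079, -0.00090484, -0.0041045 , -0.00057401,
       -0.0012731 ,  0.00041656]), 'tau': array([ 4.92265790e-04, -4.60043728e+01,  2.09988565e-01, -1.66243368e+01,
       -6.12056348e-02,  1.69757917e-02,  8.64614185e-05]), 'tool_pos': array([ 0.17306625, -0.62582689,  0.22861278]), 'orientation': array([-3.13930228e+00,  1.06431679e-05,  2.69831016e-01]), 'ft_force': array([ 0.00784627,  0.18530419, -0.6194025 ]), 'ft_torque': array([-0.00747846,  0.01241324, -0.0005405 ]), 'gripper_width': 0.09290028374864769}
```

View pics/top0.png

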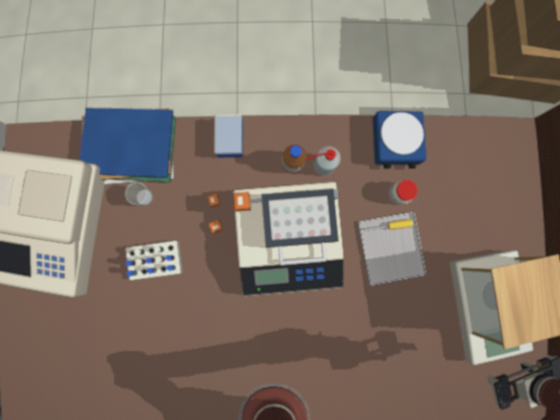

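View pics/side0.png

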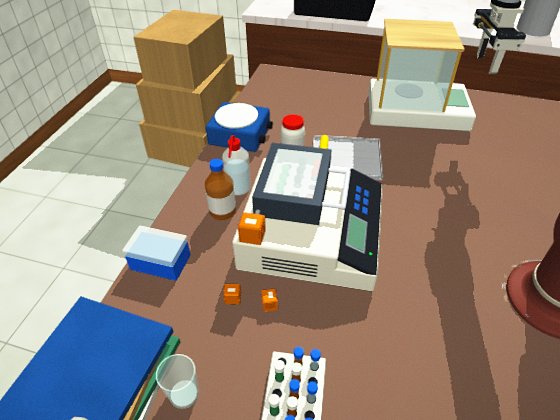

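Top view: unit at about (290,240), orange cover on its deck at (242,201), tray to the right at (392,248) with the driver at (400,225). Rack and beaker are on the left, and two small orange decoys sit near (213,200) and (215,227). The side view agrees: cover at (252,228), handle at (335,190).

```bash
python3 - <<'E'
from h import *
def rect(P):
    r=cv2.minAreaRect(P[:,:2].astype(np.float32)); return np.round(r[0],4),np.round(r[1],4),round(r[2],2)
for n in("top","side"):
    f=np.load(n+"0.npz");p,d=f["p"],f["d"];c=eyes.camera_params(n);C=cloud(d,c)
    hsv=cv2.cvtColor(p,cv2.COLOR_RGB2HSV);H,S,V=cv2.split(hsv);z=C[...,2]
    o=((H>4)&(H<16)&(S>190)&(V>120)).astype(np.uint8)
    N,L,st,ce=cv2.connectedComponentsWithStats(o)
    for i in range(1,N):
        if st[i,4]>30:
            q=C[L==i]; print(n,"orange",ce[i].round(),st[i,4],q.mean(0).round(3),"z",np.percentile(q[:,2],[5,95]).round(3))
            t=q[(q[:,2]>.150)&(q[:,2]<.162)]
            if len(t)>20: print("  coverTop",rect(t), t.mean(0))
    if n=="top":
        reg=np.zeros(z.shape,bool);reg[180:298,230:348]=1
        m=(reg&(z>.055)&(z<.115)).astype(np.uint8);m=cv2.morphologyEx(m,cv2.MORPH_OPEN,np.ones((3,3)))
        print("unit",rect(C[m>0]))
        m=reg&(z>.170)&(z<.19); print("hood hi",rect(C[m]),np.median(z[m]))
        reg[:]=0;reg[208:290,352:432]=1
        m=(reg&(z>.0)&(z<.03)&(S<60)).astype(np.uint8);m=cv2.morphologyEx(m,cv2.MORPH_OPEN,np.ones((3,3)));N,L,st,_=cv2.connectedComponentsWithStats(m);m=L==1+np.argmax(st[1:,4])
        print("tray",rect(C[m]),np.median(z[m]))
        y=reg&(H>20)&(H<34)&(S>150);print("driver",C[y].mean(0))
        reg[:]=0;reg[238:270,270:335]=1
        m=reg&(z>.118)&(z<.155);print("handle?",m.sum(),rect(C[m]),np.median(z[m]),"z pct",np.percentile(z[reg],[5,50,95]))
        cv2.imwrite("pics/crop.png",cv2.resize(p[175:300,200:440,::-1],None,fx=3.2,fy=3.2,interpolation=cv2.INTER_CUBIC))
    print(n,{k:C[v,u].round(3) for k,(v,u) in dict(top=dict(jar=(190,405),amber=(152,295),wash=(155,330),beaker=(190,140)),side=dict(jar=(122,293))).get(n,{}).items()})
E
```

```text
unit (array([ 0.547 , -0.0487]), array([0.3122, 0.3019]), 4.01)
hood hi (array([ 0.602 , -0.0743]), array([0.1451, 0.2001]), 3.44) 0.1708335481378573
tray (array([ 0.5581, -0.3621]), array([0.1976, 0.0864]), 75.79) 0.0038912651914081485
driver [ 0.59017174 -0.39294904  0.03660633]
handle? 325 (array([ 0.5039, -0.0803]), array([0.0513, 0.1694]), 3.98) 0.13900771373572207 z pct [0.09668217 0.10576183 0.16826991]
top {'jar': array([ 0.687, -0.397,  0.085]), 'amber': array([ 0.786, -0.067,  0.16 ]), 'wash': array([ 0.778, -0.165,  0.153]), 'beaker': array([0.709, 0.414, 0.003])}
side orange [217. 185.] 449 [ 0.786 -0.048  0.11 ] z [0.085 0.131]
side orange [251. 234.] 426 [0.648 0.103 0.135] z [0.11  0.154]
  coverTop (array([0.6448, 0.0945]), array([0.06  , 0.0335]), 41.04) [0.64539073 0.09585139 0.15270338]
side orange [232. 294.] 286 [0.67  0.187 0.029] z [0.004 0.037]
side orange [269. 301.] 233 [0.589 0.179 0.025] z [0.004 0.037]
side {'jar': array([ 0.686, -0.393,  0.085])}
```

View pics/crop.png

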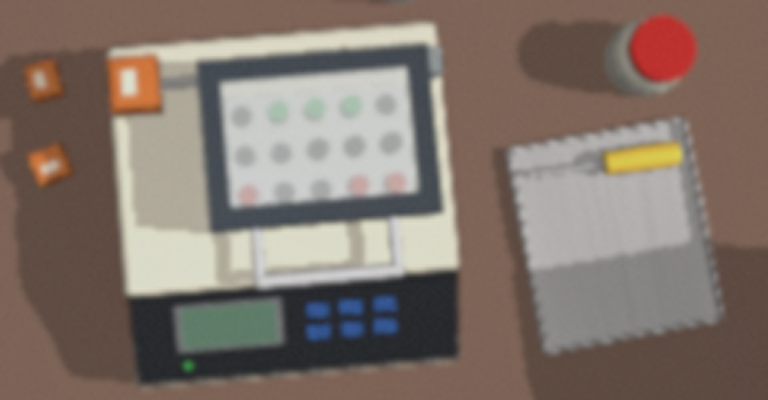

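Crop: cover top centre at about (135,84) crop pixels, the handle bow's bar at about (330,275), and tray rim corners at (508,148), (683,118), (720,320) and (545,353).

```bash
python3 - <<'E'
from h import *
f=np.load("top0.npz");p,d=f["p"],f["d"];c=eyes.camera_params("top");C=cloud(d,c)
g=lambda a:np.array(a,float)/3.2+[200-.5+.5/3.2,175-.5+.5/3.2]
r=ray(g([(508,148),(683,118),(720,320),(545,353)]),c,.014);print("tray",r.round(3),r.mean(0),np.linalg.norm(np.diff(r,axis=0),axis=1))
e=r[0]-r[3]+r[1]-r[2];print("trayyaw",np.arctan2(e[1],e[0]))
H,S,V=cv2.split(cv2.cvtColor(p,cv2.COLOR_RGB2HSV)); print(H[196:206,236:250:3],S[196:206:3,236:250:3])
m=np.zeros(H.shape,bool);m[185:215,225:258]=1;m&=(C[...,2]>.147)&(C[...,2]<.165)
q=C[m];print(len(q),cv2.minAreaRect(q[:,:2].astype(np.float32)),q.mean(0))
print("handle ray",ray(g([(258,284),(402,274),(330,279)]),c,.138))
y=np.array([.07]);a=.068;R=np.array([[np.cos(a),-np.sin(a)],[np.sin(a),np.cos(a)]])
U=np.array([.547,-.0487]);print("hinge",U+R@[.115,-.03],"handle shut",U+R@[-.065,-.03])
E
```

```text
tray [[ 0.603 -0.268  0.014]
 [ 0.63  -0.442  0.014]
 [ 0.433 -0.472  0.014]
 [ 0.406 -0.299  0.014]] [ 0.51768018 -0.37016268  0.014     ] [0.17646264 0.19898925 0.17552062]
trayyaw 0.15235146033286193
[[12 12 11 12 11]
 [12 18 11 12 12]
 [12 30 12 12 11]
 [12 32 12 12 12]
 [12 30 13 12 12]
 [11 30 14 12 12]
 [11 30 14 12 11]
 [11 24 14 12 12]
 [12 14 12 12 12]
 [12 11 12 12 12]] [[172 100 130 181 170]
 [163  19  77 180 175]
 [169  21  72 179 175]
 [176 124 148 178 180]]
270 ((0.6524195075035095, 0.08458086848258972), (0.048610396683216095, 0.04353848472237587), 4.768186569213867) [0.6521624  0.08442438 0.15402458]
handle ray [[ 0.47735406 -0.02192702  0.138     ]
 [ 0.48431583 -0.14683612  0.138     ]
 [ 0.48088247 -0.08426691  0.138     ]]
hinge [ 0.66377265 -0.07081669] handle shut [ 0.48418865 -0.08304726]
```

Call:
arm_command --pt "0 0.035 0.02 0 0" --pt "0 0.07 0.04 0 0" --pt "0 0.105 0.06 0 0" --pt "0 0.14 0.08 0 0" --pt "0 0.175 0.1 0 0" --force 15

```text
time_s: 0.52
tool_pos: [0.173, -0.4494, 0.3298]
orientation: [-3.14, 0.0, 0.27]
ft_force: [0.2, -0.9, 0.5]
gripper_width: 0.0929
```

Call:
arm_command --pt "0.024 0.027 0 0.07 0" --pt "0.048 0.054 0 0.14 0" --pt "0.072 0.08 0 0.21 0" --pt "0.096 0.107 0 0.28 0" --pt "0.12 0.134 0 0.35 0"

```text
time_s: 0.93
tool_pos: [0.2938, -0.3158, 0.3296]
orientation: [-3.141, 0.0, 0.623]
ft_force: [0.9, 0.3, -0.4]
gripper_width: 0.0927
```

Call:
arm_command --pt "0.024 0.027 0 0.07 0" --pt "0.048 0.054 0 0.14 0" --pt "0.072 0.08 0 0.21 0" --pt "0.096 0.107 0 0.28 0" --pt "0.12 0.134 0 0.35 0"

```text
time_s: 1.35
tool_pos: [0.4138, -0.1819, 0.3295]
orientation: [-3.141, 0.0, 0.973]
ft_force: [-0.2, -0.7, -0.4]
gripper_width: 0.0931
```

Call:
arm_command --pt "0.024 0.027 0 0.07 0" --pt "0.048 0.054 0 0.14 0" --pt "0.072 0.08 0 0.21 0" --pt "0.096 0.107 0 0.28 0" --pt "0.12 0.134 0 0.35 0"

```text
time_s: 1.77
tool_pos: [0.5339, -0.0483, 0.3292]
orientation: [-3.141, 0.001, 1.323]
ft_force: [1.2, -0.1, 0.2]
gripper_width: 0.0928
```

Call:
arm_command --pt "0.024 0.027 0 0.065 0" --pt "0.048 0.054 0 0.13 0" --pt "0.072 0.08 0 0.19 0" --pt "0.096 0.107 0 0.26 0" --pt "0.12 0.134 0 0.323 0"

```text
time_s: 2.18
tool_pos: [0.654, 0.0855, 0.3289]
orientation: [-3.14, 0.001, 1.646]
ft_force: [0.2, -1.3, 0.0]
gripper_width: 0.0927
```

Call:
arm_command --pt "-0.002 -0.001 -0.03 0 0" --pt "-0.002 -0.001 -0.065 0 0" --pt "-0.002 -0.001 -0.1 0 0" --pt "-0.002 -0.001 -0.13 0 0" --pt "-0.002 -0.001 -0.155 0 0"

```text
time_s: 2.6
tool_pos: [0.6499, 0.0829, 0.1713]
orientation: [-3.137, 0.001, 1.643]
ft_force: [0.0, 0.6, 0.1]
gripper_width: 0.093
```

Call:
arm_command --pt "0 0 -0.012 0 0" --pt "0 0 -0.024 0 0" --pt "0 0 -0.036 0 0" --pt "0 0 -0.045 0 0" --pt "0 0 -0.049 0 0"

```text
time_s: 3.02
tool_pos: [0.6512, 0.0835, 0.1249]
orientation: [-3.141, 0.0, 1.643]
ft_force: [-0.4, -0.4, -0.7]
gripper_width: 0.0932
```

```bash
python3 - <<'E'
from h import *
print(manip.observe()["tool_pos"],manip.observe()["ft_force"])
p,d,c=grab("side");cv2.imwrite("pics/s1.png",cv2.resize(p[120:300,180:420,::-1],None,fx=3.2,fy=3.2))
E
```

```text
[0.65120506 0.08347296 0.1249489 ] [-0.43380222 -0.36604759 -0.69728392]
```

View pics/s1.png

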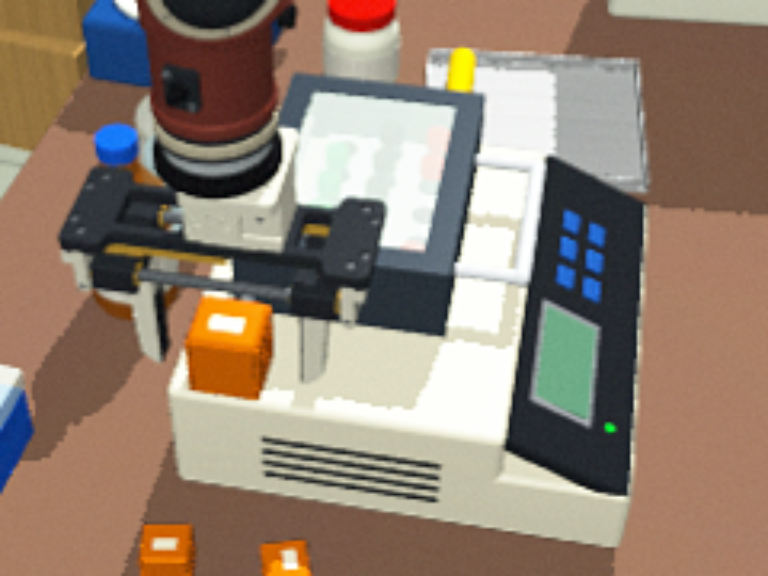

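The fingers straddle the cover at crop (230,350), front and back. I'll close and lift.

Call:
arm_command --pt "0 0 0 0 255" --pt "0 0 0 0 255" --pt "0 0 0 0 255" --pt "0 0 0 0 255" --pt "0 0 0 0 255" --force 15

```text
time_s: 3.48
tool_pos: [0.6516, 0.0836, 0.1262]
orientation: [3.141, -0.0, 1.643]
ft_force: [-0.1, 1.1, 0.4]
gripper_width: 0.0646
```

Call:
arm_command --pt "0 0 0 0 255" --pt "0 0 0 0 255" --pt "0 0 0 0 255" --pt "0 0 0.003 0 255" --pt "0 0 0.006 0 255"

```text
time_s: 3.9
tool_pos: [0.6509, 0.0834, 0.1315]
orientation: [-3.14, 0.0, 1.643]
ft_force: [-0.2, -0.0, -0.4]
gripper_width: 0.0484
```

Call:
arm_command --pt "0 0 0 0 255" --pt "0 0 0.01 0 255" --pt "0 0 0.025 0 255" --pt "0 0 0.04 0 255" --pt "0 0 0.055 0 255"

```text
time_s: 4.32
tool_pos: [0.6511, 0.0836, 0.1879]
orientation: [-3.141, -0.0, 1.643]
ft_force: [0.7, -0.5, 0.3]
gripper_width: 0.048
```

Call:
arm_command --pt "0 0 0.02 0 255" --pt "0 0 0.04 0 255" --pt "0 0 0.06 0 255" --pt "0 0 0.08 0 255" --pt "0 0 0.1 0 255"

```text
time_s: 4.73
tool_pos: [0.6509, 0.0836, 0.2884]
orientation: [3.141, -0.0, 1.643]
ft_force: [1.0, -0.5, 0.1]
gripper_width: 0.0481
```

```bash
cat > cov.py <<'E'
from h import *
def cover(lo,hi,box):
    p,d,c=grab("side");C=cloud(d,c);H,S,V=cv2.split(cv2.cvtColor(p,cv2.COLOR_RGB2HSV))
    o=(H>4)&(H<16)&(S>150)&(C[...,2]>lo)&(C[...,2]<hi)&(C[...,0]>box[0])&(C[...,0]<box[1])&(C[...,1]>box[2])&(C[...,1]<box[3])
    q=C[o];print(len(q),"x",np.percentile(q[:,0],[1,99]).round(4),"y",np.percentile(q[:,1],[1,99]).round(4),"z",np.percentile(q[:,2],[1,50,99]).round(4))
    return p
E
python3 - <<'E'
from cov import *
print(manip.observe()["tool_pos"],manip.observe()["gripper_width"])
p=cover(.17,.4,(.55,.75,0,.15));cv2.imwrite("pics/s2.png",p[60:300,140:460,::-1])
E
```

```text
[0.65091302 0.08360322 0.28843593] 0.04805384477896856
592 x [0.6258 0.6734] y [0.0676 0.1079] z [0.27   0.2961 0.3191]
```

View pics/s2.png

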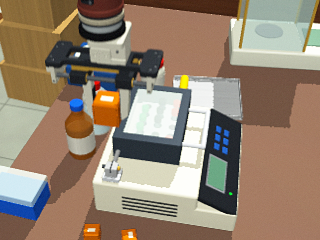

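Call:
arm_command --pt "-0.01 -0.03 0 0.016 255" --pt "-0.021 -0.061 0 0.032 255" --pt "-0.032 -0.091 0 0.048 255" --pt "-0.042 -0.122 0 0.064 255" --pt "-0.053 -0.153 0 0.08 255"

```text
time_s: 5.2
tool_pos: [0.5974, -0.0707, 0.2865]
orientation: [-3.141, 0.0, 1.724]
ft_force: [0.5, 0.4, -0.3]
gripper_width: 0.0481
```

Call:
arm_command --pt "-0.01 -0.03 0 0 255" --pt "-0.021 -0.061 0 0 255" --pt "-0.032 -0.091 0 0 255" --pt "-0.042 -0.122 0 0 255" --pt "-0.053 -0.153 0 0 255"

```text
time_s: 5.62
tool_pos: [0.5443, -0.2236, 0.2866]
orientation: [-3.141, -0.0, 1.723]
ft_force: [0.6, -0.3, -0.3]
gripper_width: 0.0482
```

Call:
arm_command --pt "-0.01 -0.03 0 0 255" --pt "-0.021 -0.061 0 0 255" --pt "-0.032 -0.091 0 0 255" --pt "-0.042 -0.122 0 0 255" --pt "-0.052 -0.152 0 0 255"

```text
time_s: 6.03
tool_pos: [0.4922, -0.3759, 0.2866]
orientation: [-3.141, -0.0, 1.723]
ft_force: [0.8, 0.9, -0.8]
gripper_width: 0.0483
```

Call:
arm_command --pt "0 0 -0.02 0 255" --pt "0 0 -0.05 0 255" --pt "0 0 -0.085 0 255" --pt "0 0 -0.12 0 255" --pt "0 0 -0.15 0 255"

```text
time_s: 6.45
tool_pos: [0.4922, -0.3741, 0.1345]
orientation: [-3.14, -0.001, 1.723]
ft_force: [-0.2, 0.6, 0.3]
gripper_width: 0.0479
```

Call:
arm_command --pt "0 0 -0.02 0 255" --pt "0 0 -0.04 0 255" --pt "0 0 -0.06 0 255" --pt "0 0 -0.075 0 255" --pt "0 0 -0.085 0 255"

```text
time_s: 6.87
tool_pos: [0.4922, -0.3738, 0.0496]
orientation: [-3.139, -0.002, 1.723]
ft_force: [-0.9, 0.9, -0.9]
gripper_width: 0.0481
```

```bash
python3 - <<'E'
from cov import *
print(manip.observe()["tool_pos"],manip.observe()["gripper_width"],manip.observe()["ft_force"])
p=cover(.01,.2,(.4,.6,-.5,-.25));
p,d,c=grab("top");cv2.imwrite("pics/t3.png",cv2.resize(p[180:300,330:450,::-1],None,fx=4,fy=4))
E
```

```text
[ 0.49219346 -0.37384654  0.0496481 ] 0.048092782609846486 [-0.85671234  0.87948174 -0.85779006]
283 x [0.468  0.5152] y [-0.3941 -0.3471] z [0.0315 0.0631 0.0828]
```

View pics/t3.png

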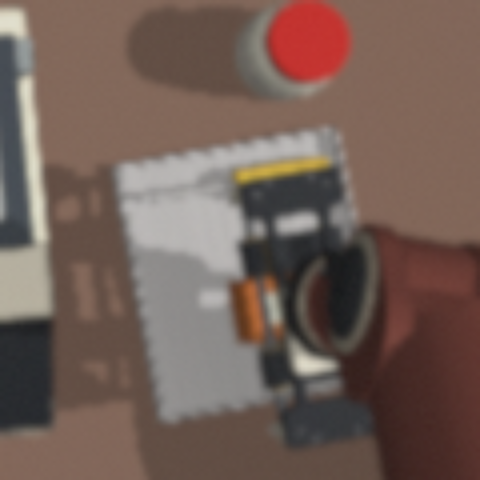

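The cover is over the tray's middle with the driver clear, so I'll lower the last 27 mm slowly.

Call:
arm_command --pt "0 0 -0.006 0 255" --pt "0 0 -0.012 0 255" --pt "0 0 -0.017 0 255" --pt "0 0 -0.021 0 255" --pt "0 0 -0.024 0 255"

```text
time_s: 7.38
tool_pos: [0.4932, -0.3745, 0.0274]
orientation: [-3.142, 0.0, 1.723]
ft_force: [-0.1, 0.5, 0.3]
gripper_width: 0.0478
```

Call:
arm_command --pt "0 0 -0.001 0 255" --pt "0 0 -0.002 0 255" --pt "0 0 -0.003 0 255" --pt "0 0 -0.003 0 255" --pt "0 0 -0.003 0 255"

```text
time_s: 7.8
tool_pos: [0.4934, -0.3745, 0.0248]
orientation: [3.141, 0.0, 1.723]
ft_force: [-0.4, -0.7, -1.0]
gripper_width: 0.0478
```

Call:
arm_command --pt "0 0 -0.001 0 255" --pt "0 0 -0.002 0 255" --pt "0 0 -0.002 0 255" --pt "0 0 -0.002 0 255" --pt "0 0 -0.002 0 255"

```text
time_s: 8.22
tool_pos: [0.4935, -0.3746, 0.0238]
orientation: [3.141, 0.001, 1.723]
ft_force: [-1.3, 0.1, 5.3]
gripper_width: 0.0476
```

Call:
arm_command --pt "0 0 0 0 110" --pt "0 0 0 0 90" --pt "0 0 0 0 80" --pt "0 0 0 0 80" --pt "0 0 0 0 80"

```text
time_s: 8.63
tool_pos: [0.4932, -0.3744, 0.0224]
orientation: [-3.141, -0.0, 1.723]
ft_force: [-0.4, 0.1, -0.2]
gripper_width: 0.0636
```

Call:
arm_command --pt "0 0 0 0 80" --pt "0 0 0.005 0 80" --pt "0 0 0.015 0 80" --pt "0 0 0.03 0 80" --pt "0 0 0.05 0 80"

```text
time_s: 9.05
tool_pos: [0.4926, -0.3741, 0.0729]
orientation: [-3.14, -0.001, 1.723]
ft_force: [-0.0, 0.8, -0.5]
gripper_width: 0.0637
```

Call:
arm_command --pt "0 0 0.04 0 80" --pt "0 0 0.08 0 80" --pt "0 0 0.12 0 80" --pt "0 0 0.16 0 80" --pt "0 0 0.2 0 80"

```text
time_s: 9.47
tool_pos: [0.493, -0.374, 0.276]
orientation: [3.141, 0.001, 1.723]
ft_force: [0.3, -0.5, 0.6]
gripper_width: 0.0636
```

```bash
python3 - <<'E'
from cov import *
print(manip.observe()["tool_pos"],manip.observe()["gripper_width"],manip.observe()["ft_force"])
p=cover(.005,.2,(.4,.6,-.5,-.25));
E
```

```text
[ 0.49301129 -0.37397227  0.27596295] 0.0635912980573768 [ 0.27268482 -0.54888026  0.59095701]
265 x [0.4696 0.5166] y [-0.3914 -0.3479] z [0.0062 0.0355 0.0565]
```

Call:
arm_command --pt "-0.002 0.039 0 -0.015 164" --pt "-0.003 0.078 0 -0.03 164" --pt "-0.005 0.117 0 -0.05 164" --pt "-0.006 0.156 0 -0.07 164" --pt "-0.007 0.195 0 -0.087 164"

```text
time_s: 9.93
tool_pos: [0.4858, -0.1775, 0.2735]
orientation: [3.14, 0.001, 1.635]
ft_force: [0.5, -0.5, -0.2]
gripper_width: 0.0358
```

Call:
arm_command --pt "-0.001 0.035 0 0 164" --pt "-0.002 0.07 0 0 164" --pt "-0.003 0.096 0 0 164" --pt "-0.003 0.096 -0.02 0 164" --pt "-0.003 0.096 -0.05 0 164"

```text
time_s: 10.35
tool_pos: [0.4858, -0.0806, 0.2257]
orientation: [3.132, 0.002, 1.641]
ft_force: [-0.1, -1.1, -0.8]
gripper_width: 0.033
```

```bash
python3 - <<'E'
from h import *
print(manip.observe()["tool_pos"],manip.observe()["gripper_width"],manip.observe()["ft_force"])
p,d,c=grab("side");cv2.imwrite("pics/s4.png",cv2.resize(p[100:300,220:420,::-1],None,fx=3,fy=3))
K=np.array(c["intrinsics"]);print(cv2.projectPoints(np.array([[.483,-.083,.135],[.6638,-.0708,.127]]),np.array(c["rvec"]),np.array(c["tvec"]),K,np.array(c["D"]))[0].reshape(-1,2))
E
```

```text
[ 0.48575057 -0.08062764  0.22574912] 0.03302185826577959 [-0.14963842 -1.13525004 -0.84362025]
[[346.12494472 189.19570471]
 [268.21141476 181.77912294]]
```

View pics/s4.png

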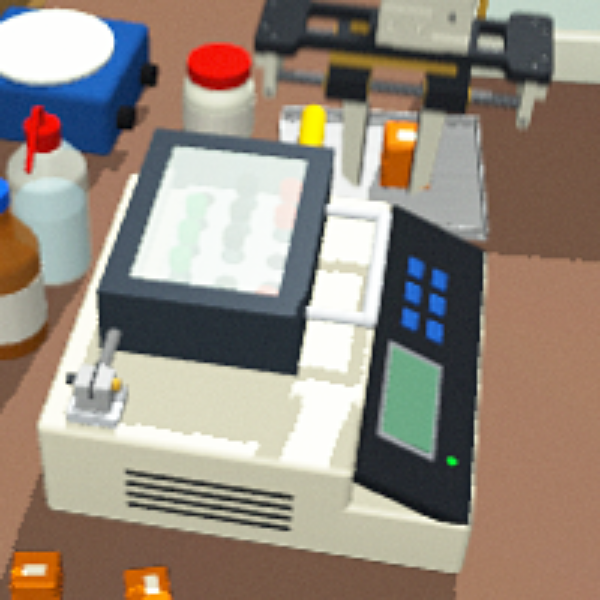

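The cover stands in the tray. The handle bar is at crop (378,268), which is full-frame (346,189) and matches the prediction. Descending over it.

Call:
arm_command --pt "0 0 -0.02 0 164" --pt "0 0 -0.04 0 164" --pt "0 0 -0.06 0 164" --pt "0 0 -0.075 0 164" --pt "0 0 -0.085 0 164"

```text
time_s: 10.82
tool_pos: [0.4827, -0.0838, 0.137]
orientation: [-3.14, 0.0, 1.635]
ft_force: [0.6, 0.7, -1.0]
gripper_width: 0.0337
```

Call:
arm_command --pt "0 0 -0.004 0 164" --pt "0 0 -0.008 0 164" --pt "0 0 -0.012 0 164" --pt "0 0 -0.012 0 164" --pt "0 0 -0.012 0 164"

```text
time_s: 11.23
tool_pos: [0.4836, -0.0835, 0.1261]
orientation: [3.141, 0.0, 1.636]
ft_force: [0.1, -0.2, 0.1]
gripper_width: 0.0332
```

Call:
arm_command --pt "0 0 0 0 255" --pt "0 0 0 0 255" --pt "0 0 0 0 255" --pt "0 0 0 0 255" --pt "0 0 0 0 255" --force 20

```text
time_s: 11.65
tool_pos: [0.4847, -0.0834, 0.126]
orientation: [3.138, -0.0, 1.636]
ft_force: [2.5, -0.3, -2.2]
gripper_width: 0.0113
```

```bash
python3 - <<'E'
from h import *
s=manip.observe();print(s["tool_pos"],s["gripper_width"],s["ft_force"])
r,ph=.1802,.0444
a=.066
T=np.linspace(0,1.307,26)
x=-r*np.cos(T+ph)+.18; z=r*np.sin(T+ph)-.008
for t,i,j in zip(T,x,z): print(round(t,3),np.round([i*np.cos(a),i*np.sin(a),j],4))
E
```

```text
[ 0.48468756 -0.08342296  0.12598432] 0.011326209665689872 [ 2.47858038 -0.25722556 -2.19646414]
0.0 [-0. -0. -0.]
0.052 [0.0006 0.     0.0094]
0.105 [0.0018 0.0001 0.0187]
0.157 [0.0034 0.0002 0.028 ]
0.209 [0.0055 0.0004 0.0372]
0.261 [0.0081 0.0005 0.0463]
0.314 [0.0112 0.0007 0.0552]
0.366 [0.0147 0.001  0.0639]
0.418 [0.0187 0.0012 0.0724]
0.471 [0.0231 0.0015 0.0807]
0.523 [0.028  0.0018 0.0888]
0.575 [0.0332 0.0022 0.0966]
0.627 [0.0389 0.0026 0.1042]
0.68 [0.0449 0.003  0.1114]
0.732 [0.0513 0.0034 0.1183]
0.784 [0.0581 0.0038 0.1248]
0.836 [0.0652 0.0043 0.131 ]
0.889 [0.0726 0.0048 0.1368]
0.941 [0.0803 0.0053 0.1422]
0.993 [0.0882 0.0058 0.1472]
1.046 [0.0964 0.0064 0.1518]
1.098 [0.1049 0.0069 0.1559]
1.15 [0.1135 0.0075 0.1596]
1.202 [0.1224 0.0081 0.1628]
1.255 [0.1314 0.0087 0.1656]
1.307 [0.1405 0.0093 0.1679]
```

Call:
arm_command --pt "0.001 0 0.009 0 255" --pt "0.003 0 0.019 0 255" --pt "0.004 0 0.028 0 255" --pt "0.006 0 0.037 0 255" --pt "0.009 0.001 0.046 0 255"

```text
time_s: 12.07
tool_pos: [0.4929, -0.083, 0.1727]
orientation: [3.14, 0.001, 1.636]
ft_force: [4.7, -1.8, -3.8]
gripper_width: 0.0114
```

Call:
arm_command --pt "0.003 0 0.009 0 255" --pt "0.007 0 0.018 0 255" --pt "0.011 0.001 0.026 0 255" --pt "0.015 0.001 0.034 0 255" --pt "0.02 0.001 0.0425 0 255"

```text
time_s: 12.48
tool_pos: [0.5114, -0.0817, 0.2144]
orientation: [-3.139, 0.0, 1.636]
ft_force: [1.6, -0.1, -4.0]
gripper_width: 0.0114
```

```bash
python3 - <<'E'
from h import *
s=manip.observe();print(s["tool_pos"],s["gripper_width"],s["ft_force"])
p,d,c=grab("side");cv2.imwrite("pics/s5.png",cv2.resize(p[60:300,200:420,::-1],None,fx=2.5,fy=2.5))
E
```

```text
[ 0.51136611 -0.08170463  0.21443047] 0.011382356128664626 [ 1.58256836 -0.11859771 -3.98785358]
```

View pics/s5.png

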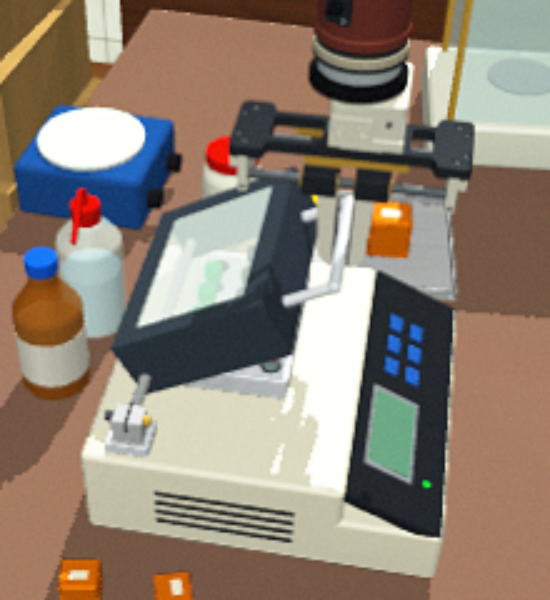

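The hood is up about 0.5 rad, gripped by its bar, with its corner clear of the gripper body. Continuing along the arc.

Call:
arm_command --pt "0.005 0 0.008 0 255" --pt "0.011 0.001 0.0155 0 255" --pt "0.017 0.001 0.0225 0 255" --pt "0.0235 0.002 0.0295 0 255" --pt "0.03 0.002 0.036 0 255"

```text
time_s: 12.95
tool_pos: [0.5389, -0.0797, 0.2501]
orientation: [-3.132, 0.001, 1.636]
ft_force: [-4.5, -0.5, 1.2]
gripper_width: 0.0113
```

Call:
arm_command --pt "0.007 0 0.006 0 255" --pt "0.0145 0.001 0.012 0 255" --pt "0.022 0.0015 0.0175 0 255" --pt "0.03 0.002 0.0225 0 255" --pt "0.038 0.0025 0.027 0 255"

```text
time_s: 13.37
tool_pos: [0.5773, -0.077, 0.2788]
orientation: [-3.134, 0.001, 1.636]
ft_force: [-5.6, -0.3, 8.2]
gripper_width: 0.0114
```

Call:
arm_command --pt "0.0085 0.0005 0.004 0 255" --pt "0.017 0.001 0.008 0 255" --pt "0.026 0.0015 0.011 0 255" --pt "0.035 0.002 0.014 0 255" --pt "0.044 0.003 0.016 0 255"

```text
time_s: 13.78
tool_pos: [0.6235, -0.0737, 0.2949]
orientation: [-3.139, 0.0, 1.636]
ft_force: [-1.8, -0.9, 4.2]
gripper_width: 0.0114
```

Call:
arm_command --pt "0 0 0 0 255" --pt "0 0 0 0 255" --pt "0 0 0 0 255" --pt "0 0 0 0 255" --pt "0 0 0 0 255"

```text
time_s: 14.2
tool_pos: [0.6241, -0.0736, 0.2948]
orientation: [3.141, 0.0, 1.636]
ft_force: [-1.5, -0.6, 4.9]
gripper_width: 0.0111
```

```bash
python3 - <<'E'
from cov import *
s=manip.observe();print(s["time_s"],s["tool_pos"],s["gripper_width"],s["ft_force"])
cover(.005,.2,(.4,.6,-.5,-.25))
h=np.array([.6638,-.0708,.127])
b=s["tool_pos"]+[0,0,.008]-h;print("angle by tcp",np.arctan2(b[2],-b[0])-.0444,np.hypot(b[0],b[2]))
b=s["tool_pos"]+[0,0,.009]-[.6645,0,.127];print("angle by start grasp",np.arctan2(b[2],-b[0])-.0444,np.hypot(b[0],b[2]))
p,d,c=grab("side");np.savez("side5.npz",p=p,d=d);cv2.imwrite("pics/s6.png",cv2.resize(p[20:260,200:420,::-1],None,fx=2.5,fy=2.5))
p,d,c=grab("top");np.savez("top5.npz",p=p,d=d)
E
```

```text
14.2 [ 0.6241378  -0.0736236   0.29483915] 0.011146737677097798 [-1.48404005 -0.63561249  4.88789943]
289 x [0.4696 0.5168] y [-0.3917 -0.3489] z [0.0058 0.0365 0.0568]
angle by tcp 1.304549370001687 0.18025674817013407
angle by start grasp 1.3019978415419966 0.18138685351854542
```

View pics/s6.png

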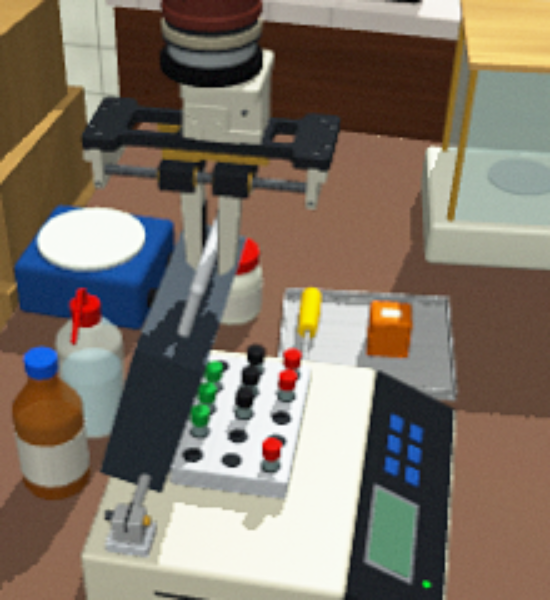

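The hood stands near 75°, bar still in the fingers at crop (205,270), and the cover is upright in the tray at (388,328). I'll check the angle independently from the hood's left face.

```bash
python3 - <<'E'
from h import *
f=np.load("side5.npz");p,d=f["p"],f["d"];C=cloud(d,eyes.camera_params("side"))
a=.067;R=np.array([[np.cos(a),np.sin(a)],[-np.sin(a),np.cos(a)]])
U=(C[...,:2]-[.547,-.0487])@R.T;X,Y,Z=U[...,0],U[...,1],C[...,2]
m=(abs(Y-.07)<.006)&(Z>.115)&(Z<.32)&(X>.02)&(X<.2)&(p.max(2)<110)
m=cv2.morphologyEx(m.astype(np.uint8),cv2.MORPH_OPEN,np.ones((3,3)))>0
q=np.c_[X[m],Z[m]].astype(np.float32);print(len(q),cv2.minAreaRect(q),np.radians(cv2.minAreaRect(q)[2]))
w=np.linalg.svd(q-q.mean(0),full_matrices=False)[2][0];print("pca",np.arctan2(w[1],-w[0]))
s=manip.observe();print(s["time_s"],s["joint_velocities"].round(4),s["gripper_width"])
E
```

```text
1409 ((0.10936523973941803, 0.19108211994171143), (0.05791136994957924, 0.14987967908382416), 15.558524131774902) 0.27154747285046416
pca -1.8651302
14.35 [ 0.0008  0.0009  0.0019 -0.0006 -0.0004 -0.0007  0.0001] 0.011239685698760566
```

```bash
python3 -c "
from h import *
print(hand_in())"
```

```text
the job is handed in; nothing more can be done
None
```

The cover is in the tray and the hood is held, gripped, at its balance point. I handed the job in at about 14.4 s; the hand-in returns no verdict.

- **Cover:** I lifted it straight off the clamp and set it down in the tray with about 5 N of contact. The last side view shows it upright, its centre about 25 mm in front of the tray's centre and its top at about 0.055 m, clear of the driver.
- **Hood:** I gripped it by its bow handle with 20 N and swung it along its arc.
    - **Angle:** the tool position gives 1.304 rad, and a rectangle fitted to the hood's side face gives 1.299. A rougher principal-axis fit of the same face gives 1.277. All are within 0.09 rad of 1.307.
    - **Grip and stillness:** the arm was at rest, with the fingers closed on the bar at 11.2 mm (nominal 12 mm).
    - **Residual load:** about 5 N remained at the wrist.
- **Other items:** I did not measure the rack, bottles, jar and beaker again at the end. Those visible in the last picture looked undisturbed, and the wrist never felt more than about 10 N in the readings.

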